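Shut the draught shield of the balance and tare it

TASK

A lidded aluminium dish stands on the pan of the laboratory balance and is to be tared free of draughts: with the fingertips push the clear, stiff-hinged shield lid over and gently down until it is fully shut, then press the green tare key on the front panel right down and let it go. Do not grasp or lift anything, and leave the dish on the pan and the things round the balance as they are.

Things in the scene. Friction and masses are not known exactly. Their poses are not given: they have to be found in the camera images.
- balance: white balance, 243 x 191 x 137 mm (shield shut), fixed. Origin: centre of its underside; x from its front (display, keys; robot side) to its back, y to the left seen from the front, z up. Body 51-58 mm high. Clear square shield round the pan: x -38 to 115 mm, y -78 to 78, walls 3 mm, up to z 128, open on top while the lid is up. Pan: radius 67 at x 37, top at z 71
- balance_lid (a joint): shield lid angle, rad: 0 shut (level on the walls), 1.57 upright, stop at 1.75. Clear plate 3 mm thick, 156 wide, 157 mm from hinge to free edge, dark 6 mm strip along that edge. Hinged at the shield's upper rear edge; closes from the back over towards the robot and down. Stiff hinge (0.15 N m friction, 1 N at the edge): stays where left, never falls shut, must be pushed all the way
- lid_hinge (a point): middle of the lid's hinge line, 113 mm behind the balance's origin, 130 mm up; x, y, z as the balance's; the line runs along the balance's y
- lid_edge (a point): middle of the free edge of the lid, on the front of the dark strip, half-way through its thickness; 157 mm from the hinge line. Turns with the lid
- tare_key (a joint): travel of the green tare key in m: 0 = up, 0.003 = fully down; springs back up. Resists with 0.8 N at the start and 3.8 N fully down
- tare_key_top (a point): middle of the outer face of the green tare key: 23 mm wide (balance y), 15 mm high, on the front panel that slopes 43 deg (foot towards the robot); stands 5 mm proud of it, moves square to it. z of this point points out of the panel (up and to the robot, 43 deg from vertical), y as the balance's. 111 mm in front of the balance's origin, 20 mm right, 40 mm up
- dish_on_pan: aluminium moisture dish with slip lid, 61 mm across, 26 mm high, loose on the pan inside the shield; origin at the centre of its underside. Is to stay where it is
- waiting_dish: a like aluminium dish, 61 mm across, 26 mm high, loose on the bench right of the balance; origin: centre of its underside
- vial: sample vial with red cap, 33 mm across, 78 mm high, loose on the bench left of the balance; origin: centre of its underside
- brush: flat bench brush with wooden handle, 39 x 168 x 11 mm, lying loose on the bench left of the balance; origin: centre of its underside
- pen: red ball pen, 12 x 145 x 9 mm, lying loose on the bench right of the balance; origin: centre of its underside
There are look-alikes about, which are no part of the job. What is shaped like the vial but black or purple is not meant.

How it is judged:
By the outcome, as a careful person would: the job done as asked, in the order asked, and still so for the second after the job is handed in, with the robot touching nothing.
It also fails if it takes over 50 s, if anything falls off the work surface, if the arm or the gripper's body presses on something with over 40 N, if the wrist force passes 120 N, or if a joint passes its speed limit or range.

ROBOT

A 7-joint arm with a two-finger parallel gripper is mounted at the origin on a cart in front of the work surface, level with it; the furniture and walls round the work are solid. World frame = base frame: x ahead of the robot, y to its left, z up, the work surface at z = 0. Lengths are in mm, angles in rad, forces in N, time in s.
With the tool pointing down it reaches from about 350 to 900 mm from the base axis. Payload 8.1 kg.
Tool frame: the origin (TCP) lies on the centre line of the jaws, within the pads' length; the fingertips stand 14 mm ahead of it and the grasp point (between the pads) lies 5 mm behind it (robot.tips_ahead is the distance from the TCP to the fingertips, in mm); z points along the fingers, y is the line along which they close (so a half turn about z gives the same grasp; the last joint's range is limited). The gripper opens to 85 mm and grips with 20 to 120 N. Pads are 22 mm wide; open, the fingers measure 114 mm over their backs; the gripper's body (76 mm by 85 mm) begins 54 mm behind the grasp point. The pads swing forward as they close: fully open they stand 13 mm farther back than shut.
Start: joints at [1.2, 0.434, 0.025, 1.573, -0.012, 1.134, -0.075], TCP at [165.357, -602.742, 245.323] pointing down, gripper open.
Joint ranges: [-2.62, 2.62], [-0.44, 2.09], [-1.27, 1.32], [0.08, 2.57], [-1.32, 4.46], [0.12, 2], [-2.74, 2.74]. Speed limits (rad/s): [2.22, 2.22, 3.01, 3.01, 3.14, 3.14, 3.14].

INTERFACE

Orientations are given as a unit quaternion [x, y, z, w].
In Python, from cell import robot, vision, order gives the robot as it stands.
- The arm moves only by the tool send_rows, never from a script. Its argument "moves" is a list of rows, each a list of 4 numbers: the shift along the world's x, y, z in cm, then the turn about the world's z in degrees. In form: [[tx, ty, tz, turn], ...]. A call has 1 to 20 rows; each row is the pose to reach, as a shift and turn from the pose commanded when the call began; what a row does not reach only later rows make up. A row lasts 1/8 s, in which the tool goes at most 62.5 mm and 10.7 degrees, less where a joint would pass 70% of its speed; a pose out of reach is approached as far as the arm can. A call with a gripper value outside its range is refused whole. "hand" is the closure, from 0 (fully open) to 1 (shut), set as the call begins (left out, the last holds). The fingers move at their own pace and stop on an object; "newtons" is the grip in N (left out, the last holds). Time passes only in rows, so rows that repeat a pose let the fingers close. It gives the time, the measured TCP pose, the force, the opening and the grip force at its end, in the units of the state.
- robot.get_state(): the state, without advancing time (a new reading comes with each control period).
- vision.read_camera(name): name is "side" or "top" or "wrist"; returns a dict with "pixels" (384x512x3 uint8, red, green, blue), "range_z" (384x512 float32, mm along the optical axis (not along the pixel's ray), 0 where there is no reading), "intrinsics" (3x3 intrinsics, pixels), "k1" (the pictures are not rectified: a ray, as slopes to the right and down, at radius r is drawn at 1 + k1 r^2 times it, then the intrinsics apply), "R" (3x3) and "t" (3): a world point X has camera coordinates R X + t. Camera axes: x right, y down, z forward; pixel columns grow to the right and rows downward; lengths in mm; the calibration is good to about 2 mm. A picture is of the moment at which its call begins.
- order.close_job(): hands the job in; it is judged then, once.
The state is a dict: "clock": time; "joint_positions": joint angles; "joint_velocities": joint speeds; "joint_torque": joint torques, N m; "tcp_pos": TCP position; "ee_rot": TCP orientation; "wrist_force": force on the tool from outside, world axes, zero at the start; "wrist_torque": the same for the moment, N m; "width": opening from 0.0 (shut) to 1.0 (fully open); "finger_force": force on a finger pad.
Only numpy, scipy, OpenCV 4.12 (cv2) and the standard library are available. Lean on these libraries where they do the work, as an engineer would, in place of code of your own. Each camera call takes 0.05 s, during which the arm holds its last target. There are 200 camera calls.

## Working session

There is one attempt and no reset: what is moved stays moved. The work goes in short steps, Python scripts to look and compute and a tool call to move; the robot and the scene stay as the last step left them, time stands still between calls to the robot, and variables do not carry over. Pictures are saved under pics/ and viewed, at most 10 in all, crops included, and the job is handed in when it is done.

Besides the shell and the picture viewer there is one more tool, called after ">>>" as name(argument=value, ...), one argument or row to a line, values as JSON. send_rows: Moves the arm, as the interface text tells. Its arguments: {"type":"object","properties":{"moves":{"type":"array"},"hand":{"type":"number"},"newtons":{"type":"number"}},"required":["moves"]}

```bash
ls; mkdir -p pics
cat > h.py <<'E'
from cell import robot, vision, order
import numpy as np, cv2
def save(c,f): cv2.imwrite(f,c["pixels"][:,:,::-1])
def world(c,u,v,d=None):
    K=c["intrinsics"];k=c["k1"]
    x=(np.asarray(u,float)-K[0,2])/K[0,0]; y=(np.asarray(v,float)-K[1,2])/K[1,1]
    a,b=x.copy(),y.copy()
    for _ in range(10):
        s=1+k*(a*a+b*b); a,b=x/s,y/s
    ray=np.stack([a,b,np.ones_like(a)],-1)
    R=np.array(c["R"]);t=np.array(c["t"])
    if d is None: return -R.T@t, ray@R
    return (ray*np.asarray(d)[...,None]-t)@R
def onplane(c,u,v,z):
    o,r=world(c,u,v); return o+r*((z-o[2])/r[...,2])[...,None]
def proj(c,P):
    X=np.asarray(P,float)@np.array(c["R"]).T+c["t"]; a=X[...,:2]/X[...,2:]
    a=a*(1+c["k1"]*(a**2).sum(-1,keepdims=True)); K=c["intrinsics"]
    return a*[K[0,0],K[1,1]]+[K[0,2],K[1,2]]
E
python3 - <<'E'
from h import *
import pickle
print(robot.get_state(), robot.tips_ahead)
cs={n:vision.read_camera(n) for n in("side","top")}
pickle.dump(cs,open("cs.pkl","wb"))
im=np.hstack([cv2.resize(cs[n]["pixels"],(400,300)) for n in cs])
for n in cs:
    save(cs[n],f"pics/{n}0.png"); c=cs[n]; print(n,-np.array(c["R"]).T@c["t"],np.array(c["R"])[2],c["intrinsics"][0,0],c["k1"])
E
```

```text
pics
{'clock': 0.0, 'joint_positions': array([ 1.2004024 ,  0.435231  ,  0.02496835,  1.57412816, -0.01158735,
        1.13397605, -0.07507849]), 'joint_velocities': array([-2.07249244e-03, -7.09370273e-04, -2.39004229e-04, -2.91334834e-04,
        6.86391885e-05, -6.82751575e-04,  1.53222029e-04]), 'joint_torque': array([-5.16656091e-04, -6.70473647e+01,  1.02500785e+00, -3.16212416e+01,
        1.56872452e-02,  1.23998139e-02, -3.09443249e-05]), 'tcp_pos': array([ 165.19251621, -602.26329287,  244.50889638]), 'ee_rot': array([ 9.91051478e-01,  1.33477828e-01, -1.82714823e-04, -7.77722705e-04]), 'wrist_force': array([-0.74360086,  0.28751346,  0.29944839]), 'wrist_torque': array([ 4.01871633e-02, -7.08113863e-05, -3.01202205e-02]), 'finger_force': 0.0, 'width': 0.996996349892961} 14.0
side [117.87457905 585.18593123 520.15113991] [ 0.50634092 -0.70195906 -0.50087159] 371.11750785204936 -0.1115840035684145
top [ 473.03634701  -19.14780477 1252.52988985] [ 0.06229763  0.00874159 -0.99801933] 494.49924408460134 0.05945861234709205
```

View pics/side0.png

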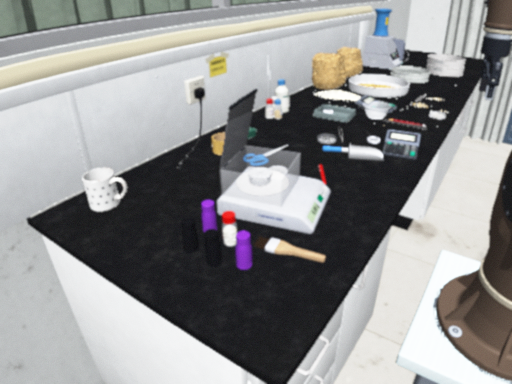

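View pics/top0.png

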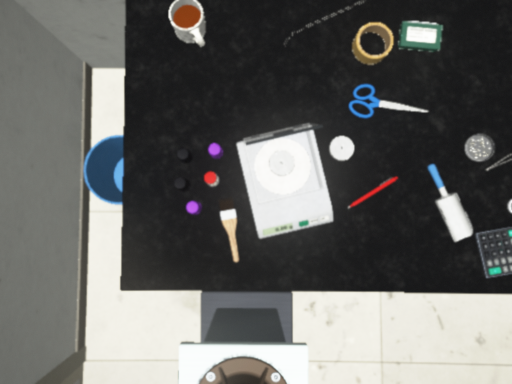

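The side view shows the white balance at about (275,195) with the lid standing upright (dark edge strip at the top, around (240,100)). In the top view the balance is at (285,180) with its front towards the robot (down), and there are green spots at about (275,227) and (299,223). Next I'll measure the balance and enlarge the front panel.

Run:
```python
from h import *
import pickle
cs=pickle.load(open("cs.pkl","rb"))
a=cv2.resize(cs["top"]["pixels"][110:250,225:345],None,fx=4,fy=4,interpolation=cv2.INTER_CUBIC)[:560]
b=cv2.resize(cs["side"]["pixels"][85:235,210:335],None,fx=2.5,fy=2.5,interpolation=cv2.INTER_CUBIC)
o=np.zeros((560,480+b.shape[1],3),np.uint8);o[:,:480]=a;o[:b.shape[0],480:]=b
cv2.imwrite("pics/crop.png",o[:,:800,::-1])
for n,c in cs.items():
    p=c["pixels"]; H,W=p.shape[:2]; v,u=np.mgrid[:H,:W]
    P=world(c,u,v,c["range_z"]); hsv=cv2.cvtColor(p,cv2.COLOR_RGB2HSV)
    near=(P[...,0]>350)&(P[...,0]<850)&(P[...,1]>-250)&(P[...,1]<200)&(c["range_z"]>0)
    g=near&(hsv[...,0]>40)&(hsv[...,0]<90)&(hsv[...,1]>70)
    k,l,s,ce=cv2.connectedComponentsWithStats(g.astype(np.uint8))
    for i in range(1,k):
        if s[i,4]>4: print(n,"green",s[i],ce[i],P[l==i].mean(0).round(),p[l==i].mean(0).round())
    w=near&(P[...,2]>46)&(P[...,2]<64)&(hsv[...,1]<60)&(hsv[...,2]>140)
    k,l,s,ce=cv2.connectedComponentsWithStats(w.astype(np.uint8)); i=1+s[1:,4].argmax()
    q=P[l==i]; r=cv2.minAreaRect(q[:,:2].astype(np.float32)); print(n,"body",r,cv2.boxPoints(r).round(),s[i])
    d=near&(P[...,2]>200); q=P[d]
    if len(q): print(n,"high",len(q),q.min(0),q.max(0),cv2.minAreaRect(q[:,:2].astype(np.float32)))
```

```text
side green [318 195   5   7  26] [319.92307692 197.92307692] [ 449. -145.   39.] [ 59. 159. 126.]
side body ((562.0782470703125, -96.17705535888672), (219.28607177734375, 191.61129760742188), 14.299144744873047) [[ 432.  -30.]
 [ 479. -216.]
 [ 692. -162.]
 [ 645.   24.]] [ 217  176  105   43 1700]
side high 852 [ 608.14713232 -158.6147543   200.04216814] [660.88569304  -0.9854476  285.27369131] ((634.5453491210938, -80.43031311035156), (21.723295211791992, 158.5922088623047), 12.754379272460938)
top green [299 221   9   5  37] [303.21621622 222.97297297] [ 449. -145.   42.] [ 75. 154. 120.]
top body ((558.6470947265625, -99.51104736328125), (223.98284912109375, 189.70895385742188), 13.489195823669434) [[ 428.  -33.]
 [ 472. -218.]
 [ 690. -166.]
 [ 645.   19.]] [ 237  130   96  102 2538]
top high 433 [ 607.9134735  -157.39195396  200.13161358] [665.67714875  -2.80789622 289.85417102] ((636.294921875, -80.46041870117188), (23.60671615600586, 155.1468505859375), 13.539419174194336)
```

View pics/crop.png

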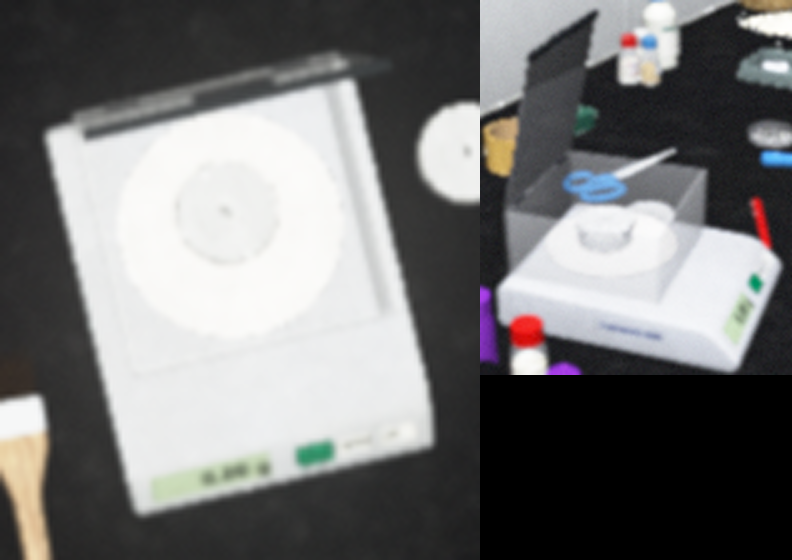

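The crop shows the lid upright and leaning slightly towards the robot. On the sloping panel are the display, the green block at top-view pixel (303,223), and pale keys to its right. There are two green candidates: the pale green display at (275,227) and the saturated green block at (303,223). The block is the tare key, since its size matches, it lies right of centre, and both cameras put it at (449,-145,41).

From this:
- **Balance:** origin about (551.5,-99.5), yaw about 13.4°. The body centre agrees with the key position.
- **Lid:** about 1.33 rad, free edge at z of about 283.

I'll go over the lid and come down behind it with the fingers shut.

>>> send_rows(
  moves=[
    [0,0,5,0],
    [0,0,10,-2],
    [3.2,3.3,10,-2],
    [6.5,6.7,10,-2],
    [9.7,10,10,-2],
    [13,13.4,10,-2],
    [16.2,16.7,10,-2],
    [19.4,20,10,-2],
    [22.7,23.4,10,-2],
    [26,26.7,10,-2],
    [29.2,30,10,-2],
    [32.4,33.4,10,-2],
    [35.6,36.7,10,-2],
    [38.8,40,10,-2],
    [42,43.4,10,-2],
    [45.2,46.7,10,-2],
    [48.5,50,10,-2],
    [51.7,53.4,10,-2],
    [51.7,53.4,10,-2],
    [51.7,53.4,10,-2],
  ],
  hand=1,
)

```text
clock: 2.6
tcp_pos: [682.1, -69.2, 344.7]
ee_rot: [0.993, 0.116, -0.001, 0.0]
wrist_force: [-0.1, -0.2, -0.5]
width: 0.0
finger_force: 0.0
```

>>> send_rows(
  moves=[
    [0,0,-2,0],
    [0,0,-4,0],
    [0,0,-6,0],
    [0,0,-7.5,0],
    [0,0,-7.5,0],
  ],
)

```text
clock: 3.22
tcp_pos: [681.4, -69.8, 269.4]
ee_rot: [0.993, 0.116, -0.001, 0.0]
wrist_force: [0.7, 0.4, -0.4]
width: -0.0
finger_force: 0.0
```

Run:
```python
from h import *
c=vision.read_camera("side"); s=robot.get_state(); print(s["tcp_pos"],s["wrist_force"])
p=s["tcp_pos"]; print(proj(c,p-[0,0,14]))
b=cv2.resize(c["pixels"][40:240,170:370],None,fx=3,fy=3,interpolation=cv2.INTER_CUBIC); cv2.imwrite("pics/s1.png",b[:,:,::-1])
```

```text
[682.04056567 -69.50499089 270.44670058] [-0.04902336 -0.54821786  0.41606504]
[222.90010596 105.80266296]
```

View pics/s1.png

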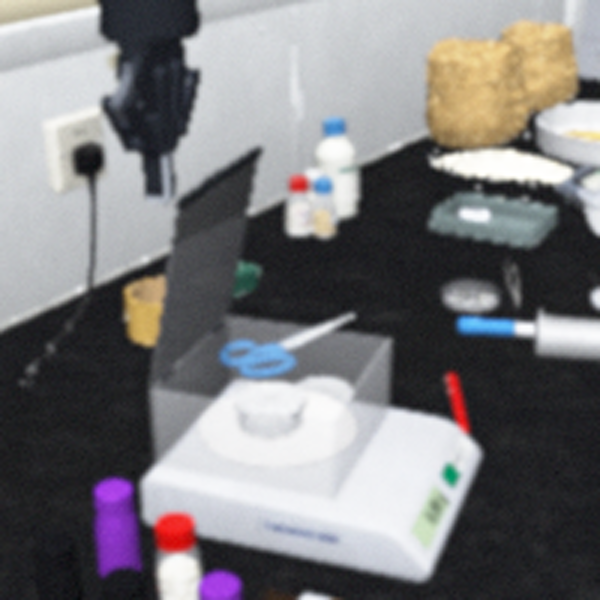

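The tip sits at crop (160,195), i.e. pixel (223,105), which matches the projection. It is behind the clear lid with a gap. I'll work out the arc to follow next.

Run:
```python
from h import *
y=np.radians(13.4);r=130
for t in np.r_[1.4:0.001:-0.07,0]:
    X=113-r*np.cos(t)+1.5*np.sin(t)+11; Z=130+r*np.sin(t)+1.5*np.cos(t)+14
    d=(X-135)/10; print(t.round(2),(d*np.cos(y)).round(1),(d*np.sin(y)).round(1),((Z-270.3)/10).round(1))
```

```text
1.4 -3.1 -0.7 0.2
1.33 -3.9 -0.9 0.0
1.26 -4.8 -1.1 -0.2
1.19 -5.6 -1.3 -0.5
1.12 -6.4 -1.5 -0.9
1.05 -7.2 -1.7 -1.3
0.98 -8.0 -1.9 -1.7
0.91 -8.7 -2.1 -2.3
0.84 -9.4 -2.2 -2.8
0.77 -10.0 -2.4 -3.5
0.7 -10.6 -2.5 -4.1
0.63 -11.2 -2.7 -4.8
0.56 -11.7 -2.8 -5.6
0.49 -12.2 -2.9 -6.4
0.42 -12.6 -3.0 -7.2
0.35 -12.9 -3.1 -8.0
0.28 -13.2 -3.1 -8.9
0.21 -13.4 -3.2 -9.8
0.14 -13.6 -3.2 -10.7
0.07 -13.7 -3.3 -11.6
0.0 -13.7 -3.3 -12.5
```

>>> send_rows(
  moves=[
    [-1.5,-0.4,0.1,0],
    [-3.1,-0.7,0.1,0],
    [-3.9,-0.9,0,0],
    [-4.8,-1.1,-0.2,0],
    [-5.6,-1.3,-0.5,0],
    [-6.4,-1.5,-0.9,0],
    [-7.2,-1.7,-1.3,0],
    [-8,-1.9,-1.7,0],
    [-8.7,-2.1,-2.3,0],
    [-9.4,-2.2,-2.8,0],
    [-10,-2.4,-3.5,0],
    [-10.6,-2.5,-4.1,0],
    [-10.6,-2.5,-4.1,0],
  ],
)

```text
clock: 4.9
tcp_pos: [575.5, -93.9, 228.7]
ee_rot: [0.993, 0.116, -0.001, -0.0]
wrist_force: [-0.5, -0.8, 0.4]
width: 0.001
finger_force: 0.0
```

Run:
```python
from h import *
c=vision.read_camera("side"); s=robot.get_state(); print(s["tcp_pos"],s["wrist_force"])
b=cv2.resize(c["pixels"][40:240,170:370],None,fx=3,fy=3,interpolation=cv2.INTER_CUBIC); cv2.imwrite("pics/s2.png",b[:,:,::-1])
```

```text
[575.97220566 -93.81920446 229.03006325] [ 0.01119539  0.06307498 -0.30552254]
```

View pics/s2.png

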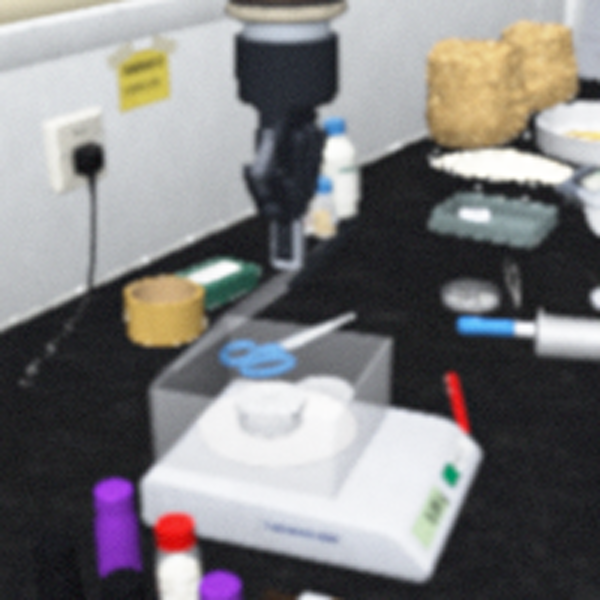

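The lid follows the finger and now slopes up to the fingertip at about (285,265) in the crop, at roughly 0.7 rad. I'll continue down more slowly.

>>> send_rows(
  moves=[
    [-0.6,-0.2,-0.7,0],
    [-1.1,-0.3,-1.5,0],
    [-1.6,-0.4,-2.3,0],
    [-2.0,-0.5,-3.1,0],
    [-2.3,-0.6,-3.9,0],
    [-2.6,-0.6,-4.8,0],
    [-2.8,-0.7,-5.7,0],
    [-3,-0.7,-6.6,0],
    [-3.1,-0.8,-7.2,0],
    [-3.1,-0.8,-7.6,0],
    [-3.1,-0.8,-7.9,0],
    [-3.1,-0.8,-8.1,0],
    [-3.1,-0.8,-8.1,0],
  ],
)

```text
clock: 6.58
tcp_pos: [545.4, -101.8, 148.3]
ee_rot: [0.993, 0.116, 0.0, 0.0]
wrist_force: [-1.0, 0.5, -0.9]
width: 0.004
finger_force: 0.0
```

>>> send_rows(
  moves=[
    [0,0,-0.1,0],
    [0,0,-0.2,0],
    [0,0,-0.3,0],
    [0,0,-0.35,0],
    [0,0,-0.4,0],
    [0,0,-0.4,0],
  ],
)

```text
clock: 7.32
tcp_pos: [545.6, -101.8, 145.7]
ee_rot: [0.993, 0.116, 0.0, 0.0]
wrist_force: [-5.6, 0.4, 15.3]
width: 0.002
finger_force: 7.5
```

It stopped at z 145.7 with 15 N upward, which is the height expected with the lid shut. I'll lift off and check the lid and key.

>>> send_rows(
  moves=[
    [0,0,1,0],
    [0,0,3,0],
    [0,0,5,0],
    [-4,-1.7,6,0],
    [-8,-3.4,6,0],
    [-10.7,-4.6,5,0],
    [-10.7,-4.6,0,0],
    [-10.7,-4.6,-5,0],
    [-10.7,-4.6,-7,0],
    [-10.7,-4.6,-7,0],
    [-10.7,-4.6,-7,0],
  ],
)

```text
clock: 8.7
tcp_pos: [439.1, -147.8, 75.3]
ee_rot: [0.993, 0.116, 0.001, 0.0]
wrist_force: [-0.1, 0.2, 0.1]
width: -0.001
finger_force: 0.0
```

Run:
```python
from h import *
c=vision.read_camera("side"); s=robot.get_state(); p=s["tcp_pos"]; print(p,s["wrist_force"])
print(proj(c,p-[0,0,14]))
# expected lid corners when shut
y=np.radians(13.4);Rz=np.array([[np.cos(y),-np.sin(y)],[np.sin(y),np.cos(y)]])
print([ (proj(c,np.r_[Rz@[a,b]+[551.5,-99.5],z])-[180,90])*4 for a,b,z in((-44,78,130),(-44,-78,130),(113,78,130),(113,-78,130))])
b=cv2.resize(c["pixels"][90:240,180:350],None,fx=4,fy=4,interpolation=cv2.INTER_CUBIC); cv2.imwrite("pics/s3.png",b[:,:,::-1])
```

```text
[ 439.28415173 -147.90692347   75.46604437] [-0.1945014  -1.02518334 -0.34782911]
[324.77828121 190.80106924]
[array([412.19045672, 357.22367577]), array([488.38462472, 247.68795116]), array([157.43057764, 314.61372594]), array([261.94859589, 215.9492633 ])]
```

View pics/s3.png

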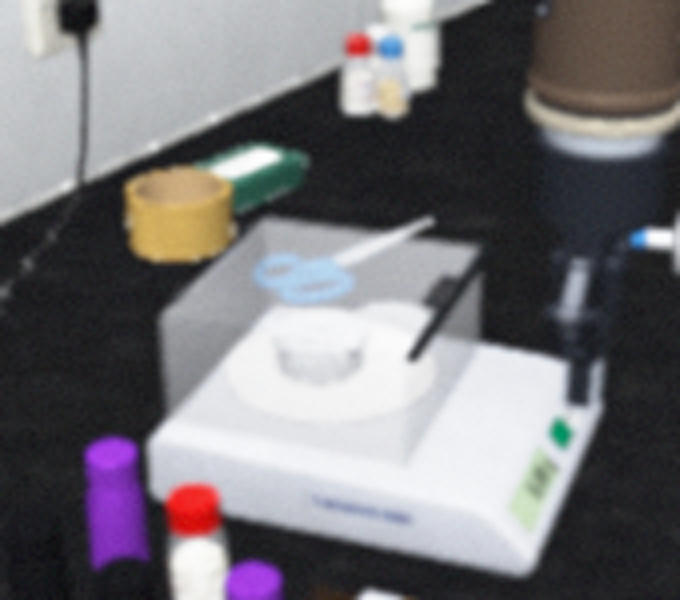

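The dark strip runs from (412,357) to (485,255), which coincides with the predicted shut position, so the lid is fully shut and the dish is undisturbed. The fingertip at (580,400) stands above the green key at (562,433). I'll press square to the panel.

>>> send_rows(
  moves=[
    [-0.35,0,-0.6,0],
    [-0.35,0,-1.2,0],
    [-0.35,0,-1.85,0],
    [-0.28,0.02,-1.92,0],
    [-0.21,0.03,-2.0,0],
    [-0.15,0.05,-2.07,0],
    [-0.08,0.06,-2.15,0],
    [-0.08,0.06,-2.15,0],
  ],
)

```text
clock: 9.75
tcp_pos: [437.6, -147.2, 52.8]
ee_rot: [0.993, 0.116, 0.0, 0.0]
wrist_force: [0.5, -0.6, 1.0]
width: 0.002
finger_force: 0.0
```

>>> send_rows(
  moves=[
    [0.07,0.02,-0.07,0],
    [0.13,0.03,-0.15,0],
    [0.2,0.05,-0.22,0],
    [0.2,0.05,-0.22,0],
  ],
)

```text
clock: 10.25
tcp_pos: [439.6, -146.7, 50.7]
ee_rot: [0.993, 0.116, -0.0, 0.0]
wrist_force: [-1.1, -0.3, 2.9]
width: 0.001
finger_force: 1.7
```

>>> send_rows(
  moves=[
    [0.07,0.02,-0.07,0],
    [0.13,0.03,-0.15,0],
    [0.17,0.04,-0.18,0],
    [0.2,0.05,-0.22,0],
    [0.2,0.05,-0.22,0],
    [0.2,0.05,-0.22,0],
  ],
)

```text
clock: 11.0
tcp_pos: [440.2, -146.6, 49.6]
ee_rot: [0.993, 0.116, -0.001, 0.0]
wrist_force: [-11.7, -1.0, 29.7]
width: -0.002
finger_force: 15.1
```

>>> send_rows(
  moves=[
    [-0.13,-0.03,0.15,0],
    [-0.13,-0.03,0.15,0],
    [-0.13,-0.03,0.15,0],
  ],
)

```text
clock: 11.38
tcp_pos: [439.9, -146.6, 50.2]
ee_rot: [0.993, 0.116, -0.0, 0.0]
wrist_force: [-3.6, -0.4, 11.4]
width: 0.0
finger_force: 5.3
```

```bash
cat > f.py <<'E'
from h import *
P=[];F=[]
for _ in range(12):
    s=robot.get_state(); P.append(s["tcp_pos"]);F.append(s["wrist_force"])
n=np.array([-.68*.973,-.68*.232,.73]); print(np.mean(P,0).round(2),(np.mean(P,0)@n).round(2),np.mean(F,0).round(2),np.mean(F,0)@n)
E
python3 f.py
```

```text
[ 439.85 -146.59   50.24] -231.22 [-3.65 -0.41 11.36] 10.772754784687594
```

>>> send_rows(
  moves=[
    [-0.07,-0.02,0.07,0],
    [-0.07,-0.02,0.07,0],
    [-0.07,-0.02,0.07,0],
  ],
)

```text
clock: 11.75
tcp_pos: [439.6, -146.7, 50.6]
ee_rot: [0.993, 0.116, 0.0, 0.0]
wrist_force: [-1.4, -0.2, 4.0]
width: -0.002
finger_force: 1.8
```

```bash
python3 f.py
```

```text
[ 439.59 -146.69   50.61] -230.76 [-1.37 -0.18  4.04] 3.8837302246174072
```

>>> send_rows(
  moves=[
    [-0.07,-0.02,0.07,0],
    [-0.07,-0.02,0.07,0],
    [-0.07,-0.02,0.07,0],
  ],
)

```text
clock: 12.12
tcp_pos: [438.9, -146.8, 51.3]
ee_rot: [0.993, 0.116, 0.0, 0.0]
wrist_force: [-0.3, 0.8, 2.8]
width: 0.002
finger_force: 1.3
```

```bash
python3 f.py
```

```text
[ 438.93 -146.81   51.33] -229.78 [-0.29  0.8   2.83] 2.132607933108092
```

The release shows about 3.9 N at the stop, then roughly 1 N per mm coming off. That is the key's spring, so it was pressed right down. I'll let go and retreat.

>>> send_rows(
  moves=[
    [-0.2,-0.05,0.22,0],
    [-0.4,-0.1,0.6,0],
    [-1,-0.2,2,0],
    [-2,-0.4,5,0],
    [-3,-0.7,9,0],
    [-5,-3,13,0],
    [-6,-8,16,0],
    [-6,-13,16,0],
    [-6,-18,16,0],
    [-6,-18,16,0],
    [-6,-18,16,0],
  ],
)

```text
clock: 13.5
tcp_pos: [378.5, -326.0, 211.7]
ee_rot: [0.993, 0.116, 0.0, -0.0]
wrist_force: [-0.2, 1.0, -0.3]
width: -0.002
finger_force: 0.0
```

Run:
```python
from h import *
c=vision.read_camera("side");t=vision.read_camera("top"); print(robot.get_state()["wrist_force"])
o=np.hstack([cv2.resize(x["pixels"][y:y+190,a:a+190],(400,400),interpolation=cv2.INTER_CUBIC) for x,y,a in((c,90,170),(t,90,180))])
cv2.imwrite("pics/s4.png",o[:,:,::-1])
```

```text
[-0.32992348  0.47080667 -0.62650022]
```

View pics/s4.png

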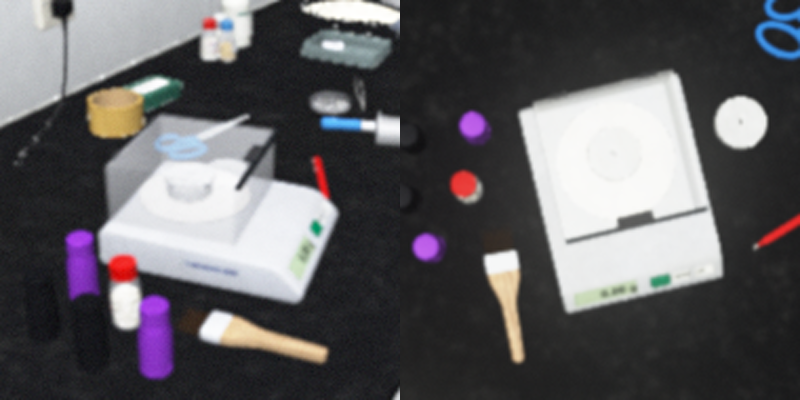

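The lid is shut, with the strip level at (570-705, 240-210) in the right half. The key is free, and the dish, vial, brush, pen and waiting dish stand as before. I'm handing the job in.

```bash
python3 -c "
from cell import order; print(order.close_job())"
```

```text
the job is handed in; nothing more can be done
None
```

The shield lid was pushed fully shut, then the green tare key was pressed right down and released; the dish and the things round the balance look unmoved in the final pictures, and the job was handed in at about 14 s.

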